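# Shut and lock the bamboo caddy

### The job

Push the bamboo caddy's sliding lid fully shut with a fingertip, then screw its wing nut down (clockwise) until it stops, by repeated light fingertip strokes against the wings. Do not pinch or grip anything, go gently, and leave the dripper, glasses, pitcher, creamer and jar where they stand.

Things in the scene. Friction and masses are not known exactly. Their poses are not given: they have to be found in the camera images.
- caddy: Bamboo caddy, fixed, 140 mm along its x, 260 mm along its y, 95 mm high; origin at the centre of its underside, z up, moderate yaw. y = -130 to 40 mm: box under the sliding lid (lid top 94.5 mm above the counter). y = 50 to 118 mm: level deck, top at 95 mm, with the wing nut on it.
- end_board (a point): Middle of the top edge of the caddy's upright end board (at the +y end), 123 mm above the counter. The board is 12 mm thick and as wide as the caddy; its inner face is at caddy y = 118 mm, only 32 mm from the nut's axis, so a finger cannot go right round the nut.
- strap_end (a point): Middle of the -y end of the flat steel strap that lies on the deck along y under the nut, 24 mm wide, 3 mm thick, top 98 mm above the counter, from caddy y = 30 to 102 mm; it reaches 19 mm over the edge of the shut lid.
- lid (a joint): How far the lid is open, in m: 0 = fully shut against its stop under the strap, growing as it slides towards the caddy's -y (up to 0.07, where it overhangs the -y end). Pushing it takes about 1.5 N plus a little drag; it stays where it is left. It only slides.
- lid_cleat (a point): Centre of the top of the wooden cleat on the lid: a bar 70 mm along the caddy's x, 12 mm thick along y, 18 mm high above the lid's top. Push its -y face towards the caddy's +y to shut the lid. When shut it is at caddy y = -70 mm, x = 0, 112.5 mm above the counter.
- wing_nut (a joint): How far the nut is from being screwed home, in rad: 0 = home, at a hard stop. It falls as the nut turns clockwise seen from above, and grows the other way. It turns against a light friction (about 0.025 N m, some 1 to 1.5 N at a wing) and stays where it is left. Its height does not noticeably change.
- nut_axis (a point): Centre of the wing nut's underside on its vertical axis, on top of the strap, at caddy x = 0, y = 86 mm, 98 mm above the counter. Steel nut: hub 22 mm across and 14 mm high; two opposite upright rounded wings 5 mm thick, 58 mm from tip to tip, standing 10 to 30 mm above this point. A thin stud (10 mm across) stands out of the hub up to 35 mm above this point.
- wing_a (a point): Outer tip of one wing of the nut, 29 mm from its axis and 20 mm above point nut_axis. Moves with the nut; with the nut home it lies on the caddy's +x side of the axis.
- wing_b (a point): Outer tip of the other wing, directly opposite wing_a.
- dripper: Pale blue ceramic coffee dripper, cone 112 mm across at the top on a disc 100 mm across, 85 mm high, loop handle; origin at the centre of its underside. Leave it alone.
- tumbler1: Clear glass tumbler, 72 mm across the rim, 95 mm high; origin at the centre of its underside. Leave it alone.
- tumbler2: Second tumbler, the same. It stands beside the caddy, on the robot's side. Leave it alone.
- pitcher: Stainless pitcher, 94 mm across, 110 mm high, loop handle; origin at the centre of its underside. Leave it alone.
- creamer: White porcelain creamer, 64 mm across, 75 mm high, small loop handle; origin at the centre of its underside. It stands close behind the caddy. Leave it alone.
- canister: Amber glass jar with a wooden lid, 80 mm across, 110 mm high; origin at the centre of its underside. Leave it alone.

How it is judged:
By the outcome, as a careful person would: the job done as asked, in the order asked, and still so for the second after the job is handed in, with the robot touching nothing.
It also fails if it takes over 64 s, if anything falls off the work surface, if the arm or the gripper's body presses on something with over 40 N, if the wrist force passes 120 N, or if a joint passes its speed limit or range.

### The arm

A 7-joint arm with a two-finger parallel gripper is mounted at the origin on the work surface. World frame = base frame: x ahead of the robot, y to its left, z up, the work surface at z = 0. Lengths are in m, angles in rad, forces in N, time in s.
With the tool pointing down it reaches from about 0.4 to 0.85 m from the base axis. Payload 4.5 kg.
Tool frame: the origin (TCP) lies at the very end of the fingers, on their centre line; the grasp point (between the pads) lies behind it (grasp_offset is the z of the grasp point in the tool frame, in m); z points along the fingers, y is the direction in which the jaws open and shut (so a half turn about z gives the same grasp; the last joint's range is limited). The gripper opens to 85 mm and grips with 20 to 120 N. Pads are 22 mm wide; open, the fingers measure 114 mm over their backs; the gripper's body (76 mm by 85 mm) begins 54 mm behind the grasp point. The pads swing forward as they close: fully open they stand 13 mm farther back than shut.
Start: joints at [0.034, 0.689, -0.195, 1.565, 0.157, 0.902, -0.215], TCP at [0.625, 0, 0.231] pointing down, gripper open.
Joint ranges: [-3.01, 3.01], [-0.46, 2.08], [-1.47, 1.51], [0.13, 2.56], [-1, 4.14], [0.04, 2.09], [-2.66, 2.66]. Speed limits (rad/s): [2.57, 2.57, 3.14, 3.14, 3.14, 3.14, 3.14].

### API

Orientations are given as a rotation vector (axis times angle).
In Python, from rig import * gives the robot as it stands. The module is installed in compiled form; this text tells all that it offers.
- The arm moves only by the shell command python3 -m crank 'ROWS' [FORCE]. ROWS is JSON, a list that holds one entry, the list of rows, each a list of 7 numbers: the shift along the tool's x, y, z in m, then the turn, a rotation vector about the tool's x, y, z in rad, then the finger opening in m, from 0 to 0.0854. A call has 1 to 10 rows; each row is the pose to reach, as a shift and turn from the pose commanded when the call began, along the tool's axes at that moment; what a row does not reach only later rows make up. A row lasts 1/12 s, in which the tool goes at most 41.7 mm and 7.16 degrees, less where a joint would pass 70% of its speed; a pose out of reach is approached as far as the arm can. A call with a gripper value outside its range is refused whole. The fingers move at their own pace and stop on an object; FORCE is the grip in N (left out, the last holds). Time passes only in rows, so rows that repeat a pose let the fingers close. It gives the time, the measured TCP pose, the force and the opening at its end, in the units of the state.
- read_state(): the state, without advancing time (a new reading comes with each control period).
- camera(name): name is "scene" or "side" or "wrist"; returns a dict with "frame" (480x640x3 uint8, blue, green, red), "intrinsics" (3x3 intrinsics, pixels), "distortion" ([k1, k2, p1, p2, k3] as OpenCV has them; the pictures are not rectified), "world_to_cam" (4x4, takes a point from world to camera coordinates); the wrist camera has in their place "hand_eye" (4x4, takes a point from camera to tool coordinates, whose origin is the TCP and whose axes are the flange's). Camera axes: x right, y up, looking along -z (the intrinsics and any distortion apply to the point x, -y, -z); pixel columns grow to the right and rows downward; lengths in m; the calibration is good to about 2 mm. A picture is of the moment at which its call begins: read the wrist's pose just before it. There is no depth.
- sign_off(): hands the job in, once; it reports no verdict.
The state is a dict: "time_s": time; "joint_pos": joint angles; "qd": joint speeds; "effort": joint torques, N m; "position": TCP position; "eef_rot": TCP orientation; "force": force on the tool from outside, world axes, zero at the start; "wrist_torque": the same for the moment, N m; "width": opening from 0.0 (shut) to 1.0 (fully open).
Only numpy, scipy, OpenCV 4.12 (cv2) and the standard library are available. Lean on these libraries where they do the work, as an engineer would, in place of code of your own. Each camera call takes 0.05 s, during which the arm holds its last target. There are 200 camera calls.

## Working session

There is one attempt and no reset: what is moved stays moved. The work goes in short steps, Python scripts to look and compute and a shell command to move; the robot and the scene stay as the last step left them, time stands still between calls to the robot, and variables do not carry over. Pictures are saved under pics/ and viewed, about 8 in all and at most 12, crops included, and the job is handed in when it is done.

```bash
mkdir -p pics
cat > h.py <<'E'
from rig import *
import numpy as np, cv2
from scipy.spatial.transform import Rotation as R
def snap(n,f):
    s=read_state(); c=camera(n); cv2.imwrite('pics/'+f,c['frame'])
    np.savez('pics/'+f[:-4]+'.npz',**{k:np.array(v) for k,v in c.items()},pos=s['position'],rot=s['eef_rot'])
def w2c(f):
    d=np.load('pics/'+f[:-4]+'.npz')
    if 'world_to_cam' in d: W=d['world_to_cam']
    else:
        T=np.eye(4);T[:3,:3]=R.from_rotvec(d['rot']).as_matrix();T[:3,3]=d['pos']
        W=np.linalg.inv(T@d['hand_eye'])
    return W,d['intrinsics'],d['distortion']
def ray(f,uv):
    W,K,D=w2c(f); p=cv2.undistortPoints(np.array([[uv]],float),K,D)[0,0]
    v=W[:3,:3].T@np.array([p[0],-p[1],-1]); o=-W[:3,:3].T@W[:3,3]; return o,v
def atz(f,uv,z):
    o,v=ray(f,uv); return o+v*(z-o[2])/v[2]
def proj(f,P):
    W,K,D=w2c(f); P=np.atleast_2d(P); c=(W[:3,:3]@P.T).T+W[:3,3]; c=c*[1,-1,-1]
    return cv2.projectPoints(c,np.zeros(3),np.zeros(3),K,D)[0][:,0]
E
python3 -c "
from h import *
s=read_state();print(s)
for n in('scene','side','wrist'):snap(n,n+'0.png')
a=cv2.imread('pics/scene0.png');b=cv2.imread('pics/side0.png')
"
```

```text
{'time_s': 0.0, 'joint_pos': array([ 0.03382474,  0.6899973 , -0.19454326,  1.56632889,  0.15728571,
        0.90249969, -0.2151096 ]), 'qd': array([-9.27937966e-05,  9.17684056e-04, -2.99696162e-04,  5.46161241e-04,
       -1.65324961e-04, -1.65974669e-04, -1.82921706e-03]), 'effort': array([ 1.13546095e-03, -5.39627159e+01, -1.26661520e+00, -1.58547074e+01,
        9.07521317e-03,  9.41080711e-03,  5.53111545e-05]), 'position': array([ 6.24356952e-01, -4.60650634e-05,  2.30480515e-01]), 'eef_rot': array([-2.22050410e+00, -2.22064165e+00,  2.15497466e-03]), 'force': array([-0.01467911, -0.66047951,  0.32691006]), 'wrist_torque': array([0.04698517, 0.03510299, 0.00493995]), 'width': 0.9986022811853559}
```

View pics/scene0.png

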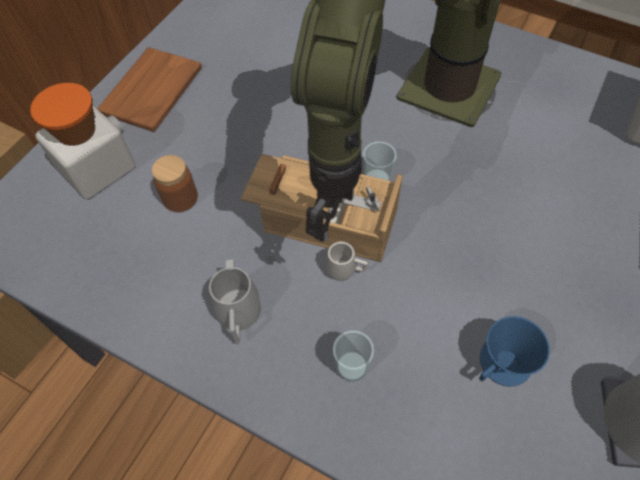

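View pics/side0.png

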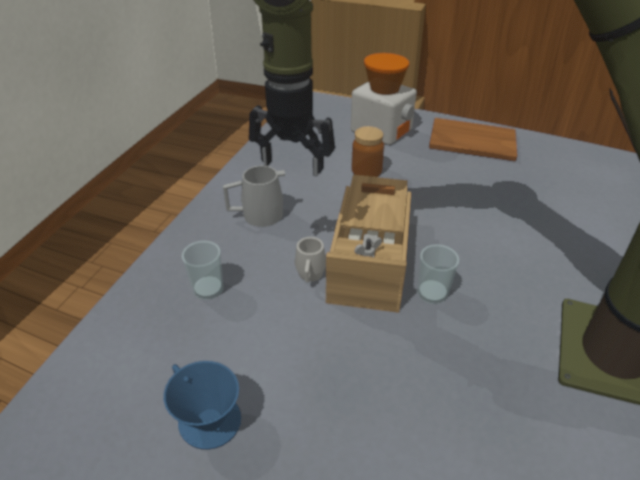

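Scene: the caddy spans about (250-400, 160-255). Its end board is at about (393,207), the nut at about (372,198), the cleat at about (278,178), the creamer at (342,260) and tumbler2 at (380,160). Side: the end board is at about (370,250), the nut at (369,243) and the cleat at about (383,186).

View pics/wrist0.png

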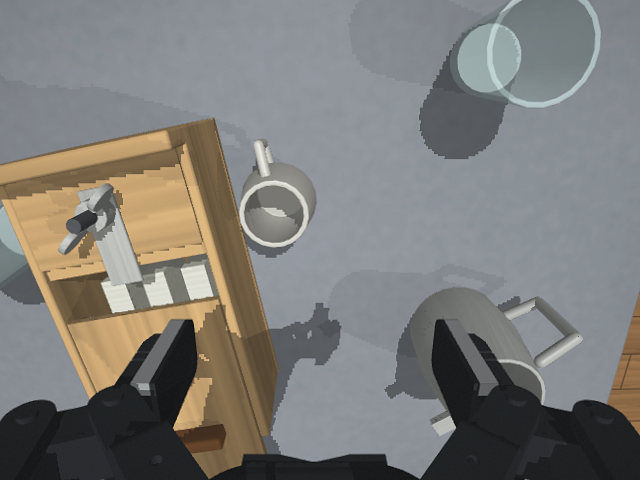

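```bash
python3 -c "
from h import *
for uv,z in [((393,207),.123),((372,198),.118),((278,178),.1125),((342,245),.075),((380,150),.095)]: print('sc',uv,atz('scene0.png',uv,z).round(3))
for uv,z in [((370,252),.123),((369,243),.118),((383,186),.1125),((310,243),.075),((440,255),.095)]: print('si',uv,atz('side0.png',uv,z).round(3))
a=cv2.imread('pics/side0.png')[150:330,270:480];cv2.imwrite('pics/sc.png',cv2.resize(a,None,fx=3.3,fy=3.3,interpolation=2))
"
```

```text
sc (393, 207) [0.482 0.054 0.123]
sc (372, 198) [0.479 0.008 0.118]
sc (278, 178) [ 0.52  -0.185  0.113]
sc (342, 245) [ 0.58  -0.007  0.075]
sc (380, 150) [ 0.344 -0.037  0.095]
si (370, 252) [0.469 0.027 0.123]
si (369, 243) [ 0.479 -0.001  0.118]
si (383, 186) [ 0.505 -0.192  0.113]
si (310, 243) [ 0.597 -0.009  0.075]
si (440, 255) [ 0.352 -0.041  0.095]
```

View pics/sc.png

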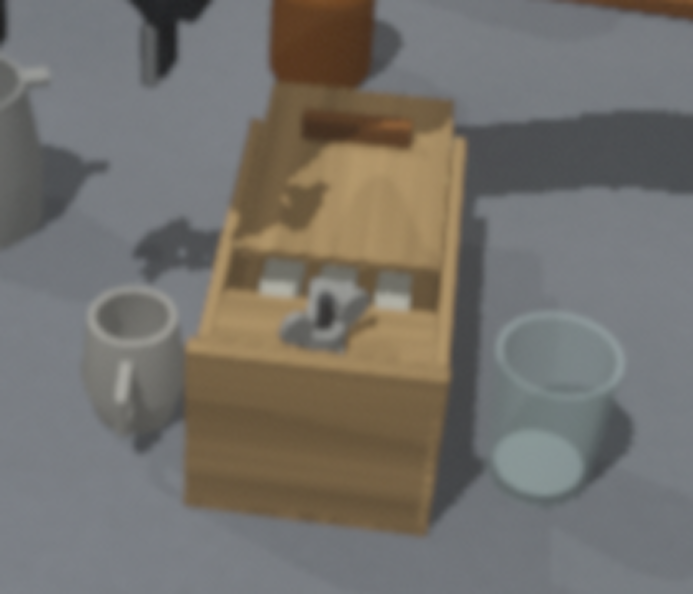

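Wrist: the end board's top corners are at about (215,120) and (0,190), the stud at (82,221), the wing tips at about (104,190) and (66,248), and the strap end at (126,281). Side crop: the board's top corners are at (188,345) and (447,378), and the cleat's top at about (357,118).

```bash
cat > fit.py <<'E'
from h import *
from scipy.optimize import least_squares
def wp(p,q): 
    x,y,a=q[:3];P=np.atleast_2d(p);c,s=np.cos(a),np.sin(a)
    return np.c_[x+c*P[:,0]-s*P[:,1],y+s*P[:,0]+c*P[:,1],P[:,2]]
def sc(u,v): return (270+u/3.3,150+v/3.3)
E
cat > fit0.py <<'E'
from fit import *
obs=[('wrist0.png',(.07,.130,.123),(215,119)),('wrist0.png',(0,.030,.098),(126,281)),
 ('side0.png',(.07,.130,.123),sc(188,345)),('side0.png',(-.07,.130,.123),sc(447,378)),('wrist0.png',(0,.086,.133),(73,226)),]
f=lambda q:np.concatenate([(proj(F,wp(p,q))[0]-u)*(1 if F[0]=='w' else 3) for F,p,u in obs])
for y0 in (0.15,-0.15):
    r=least_squares(f,[.48,-.08,y0],x_scale=[.01,.01,.1],loss='soft_l1',f_scale=5);print(r.x.round(4),r.cost.round(1),f(r.x).round(1))
q=r.x
np.save('q.npy',q)
print('nut',wp((0,.086,.098),q),'cleat0',wp((0,-.07,.1125),q))
cl=atz('side0.png',sc(357,116),.1125);print('cleat side',cl,'caddy y',(R.from_euler('z',-q[2]).apply(cl-[q[0],q[1],0])).round(4))
for u in [(104,190),(66,248)]:
    t=atz('wrist0.png',u,.118);v=R.from_euler('z',-q[2]).apply(t-[q[0],q[1],0])-[0,.086,0];print('wing',v.round(4),np.degrees(np.arctan2(v[1],v[0])))
im=cv2.imread('pics/wrist0.png')
for p in [(.07,.13,.123),(-.07,.13,.123),(.07,-.13,.095),(.07,.118,.123),(0,.03,.098),(0,.086,.133),(0,.086,.098),(-.012,.03,.098),(.012,.03,.098),(.07,.05,.095)]:
    cv2.circle(im,tuple(int(i) for i in proj('wrist0.png',wp(p,q))[0]),3,(0,0,255),-1)
cv2.imwrite('pics/ov.png',im)
E
python3 fit0.py
```

```text
[ 0.4931 -0.0765  0.1781] 267.6 [-45.7  10.9   1.8   1.5  -5.3   3.2   0.3   3.8   2.2  -0.9]
[ 0.4931 -0.0765  0.1781] 267.6 [-45.7  10.9   1.8   1.5  -5.3   3.2   0.3   3.8   2.2  -0.9]
nut [[0.47784533 0.00815166 0.098     ]] cleat0 [[ 0.50547552 -0.14538196  0.1125    ]]
cleat side [ 0.51537929 -0.19116977  0.1125    ] caddy y [ 0.0016 -0.1168  0.1125]
wing [0.0169 0.0158 0.118 ] 43.13356415713356
wing [-0.0217 -0.0171  0.118 ] -141.75363301251045
```

View pics/ov.png

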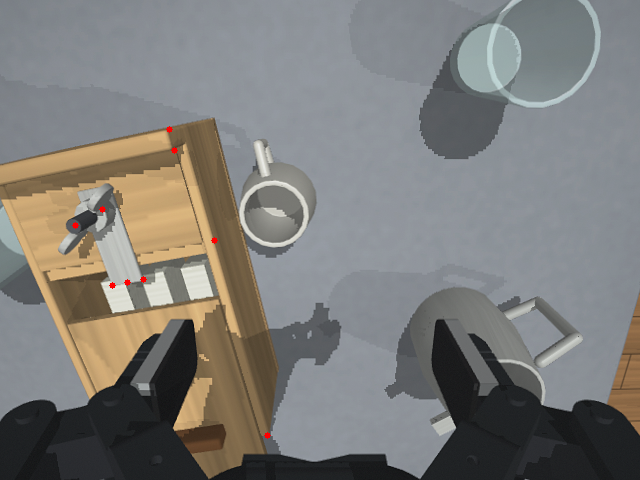

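The overlay shows the fit is good: the points sit on the board's inner and outer corners, the strap end, the stud tip and the deck edge. My first corner pick was the ground corner, which the robust loss rejected. The lid is about 47 mm open and the wing line is at about 40° in the caddy frame. Next I shut the fingers, turn to the caddy yaw and go behind the cleat.

```bash
python3 -m crank '[[[-0.03,-0.015,0,0,0,-0.1,0],[-0.06,-0.03,0,0,0,-0.178,0],[-0.09,-0.045,0,0,0,-0.178,0],[-0.12,-0.06,0,0,0,-0.178,0],[-0.15,-0.075,0,0,0,-0.178,0],[-0.18,-0.09,0,0,0,-0.178,0],[-0.21,-0.1,0,0,0,-0.178,0],[-0.229,-0.104,0,0,0,-0.178,0],[-0.229,-0.104,0,0,0,-0.178,0],[-0.229,-0.104,0,0,0,-0.178,0]]]' 20
cat > st.py <<'E'
from fit import *
q=np.load('q.npy');s=read_state();z=R.from_euler('z',-q[2])
print('t',s['time_s'],'caddy xyz',z.apply(s['position']-[q[0],q[1],0]).round(4),'yaw err',(z*R.from_rotvec(s['eef_rot'])).as_matrix()[:,0].round(3),'F caddy',z.apply(s['force']).round(2),'w',round(s['width'],3))
E
python3 st.py; python3 -c "
from h import *
snap('wrist','w1.png')"
```

```text
time_s: 0.98
position: [0.5203, -0.2304, 0.231]
eef_rot: [-2.019, -2.407, 0.001]
force: [0.4, 0.8, 0.2]
width: 0.0
t 0.9833 caddy xyz [-0.0005 -0.1563  0.231 ] yaw err [ 0.003  1.    -0.   ] F caddy [0.49 0.73 0.19] w 0.0
```

View pics/w1.png

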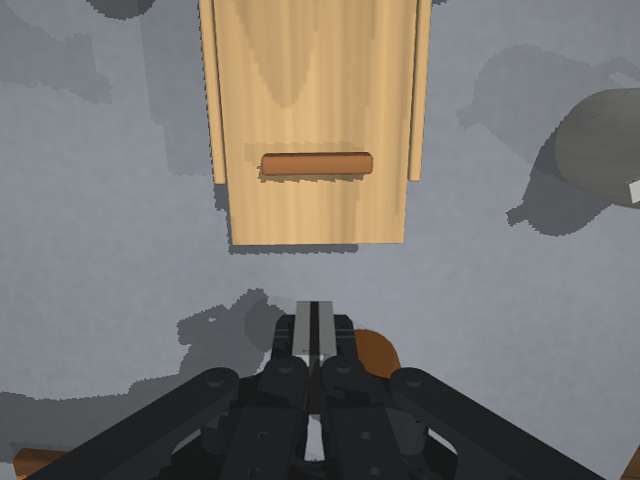

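The lid (top) is partly open, with the cleat's top at about (317,157) and its -y edge at row 176. The finger tip is at (315,303). The jar's top edge shows at about (375,335).

```bash
python3 -c "
from fit import *
q=np.load('q.npy');z=R.from_euler('z',-q[2])
for u,h in [((317,154),.1125),((317,176),.0945),((317,244),.0945),((370,330),.11),((399,375),.11),((280,310),.231),((315,302),.231),((355,320),.22),((372,163),.1125),((262,163),.1125)]:
    print(u,z.apply(atz('w1.png',u,h)-[q[0],q[1],0]).round(4))
for u,h in [((367,136),.11)]: print('jar side',z.apply(atz('side0.png',u,h)-[q[0],q[1],0]).round(4))
for u,h in [((171,168),.11)]: print('jar scene',z.apply(atz('scene0.png',u,h)-[q[0],q[1],0]).round(4))
"
```

```text
(317, 154) [ 0.0015 -0.1081  0.1125]
(317, 176) [ 0.0016 -0.1254  0.0945]
(317, 244) [ 0.0016 -0.1743  0.0945]
(370, 330) [ 0.0401 -0.2353  0.11  ]
(399, 375) [ 0.064  -0.2749  0.11  ]
(280, 310) [-0.0137 -0.1516  0.231 ]
(315, 302) [-1.000e-04 -1.481e-01  2.310e-01]
(355, 320) [ 0.0168 -0.1625  0.22  ]
(372, 163) [ 0.0359 -0.1137  0.1125]
(262, 163) [-0.033  -0.1136  0.1125]
jar side [ 0.0492 -0.3233  0.11  ]
jar scene [ 0.0478 -0.3318  0.11  ]
```

```bash
python3 -m crank '[[[0,0,0.04,0,0,0,0],[0,0,0.08,0,0,0,0],[0,0,0.11,0,0,0,0],[0,0,0.128,0,0,0,0],[0.006,0,0.128,0,0,0,0],[0.012,0,0.128,0,0,0,0],[0.018,0,0.128,0,0,0,0],[0.022,0,0.128,0,0,0,0]]]'; python3 st.py
python3 -m crank '[[[0.005,0,0,0,0,0,0],[0.01,0,0,0,0,0,0],[0.015,0,0,0,0,0,0],[0.02,0,0,0,0,0,0],[0.024,0,0,0,0,0,0],[0.028,0,0,0,0,0,0],[0.032,0,0,0,0,0,0],[0.036,0,0,0,0,0,0],[0.036,0,0,0,0,0,0]]]'; python3 st.py
```

```text
time_s: 1.7
position: [0.5185, -0.2056, 0.105]
eef_rot: [2.011, 2.41, 0.003]
force: [0.6, -1.6, -0.5]
width: -0.006
t 1.7 caddy xyz [ 0.0022 -0.1316  0.105 ] yaw err [-0.002  1.    -0.001] F caddy [ 0.31 -1.71 -0.52] w -0.006
time_s: 2.45
position: [0.5103, -0.1706, 0.1031]
eef_rot: [-2.013, -2.41, -0.0]
force: [0.3, 0.3, 0.5]
width: 0.001
t 2.45 caddy xyz [ 0.0003 -0.0956  0.1031] yaw err [-0.001  1.     0.001] F caddy [0.36 0.19 0.46] w 0.001
```

```bash
python3 -m crank '[[[0.003,0,0,0,0,0,0],[0.005,0,0,0,0,0,0],[0.007,0,0,0,0,0,0]]]'; python3 st.py
python3 -m crank '[[[0.002,0,0,0,0,0,0]]]'; python3 st.py;python3 -m crank '[[[0.0015,0,0,0,0,0,0]]]'; python3 st.py
```

```text
time_s: 2.7
position: [0.5091, -0.1651, 0.1031]
eef_rot: [-2.015, -2.409, 0.001]
force: [0.5, -2.0, -0.2]
width: 0.0
t 2.7 caddy xyz [ 1.000e-04 -9.000e-02  1.031e-01] yaw err [ 0.  1. -0.] F caddy [ 0.1  -2.04 -0.16] w 0.0
time_s: 2.78
position: [0.5087, -0.1631, 0.1031]
eef_rot: [-2.015, -2.409, 0.001]
force: [-0.3, -1.0, 1.0]
width: 0.0
t 2.7833 caddy xyz [ 0.     -0.088   0.1031] yaw err [0. 1. 0.] F caddy [-0.43 -0.95  0.99] w 0.0
time_s: 2.87
position: [0.5086, -0.1624, 0.1032]
eef_rot: [2.016, 2.409, -0.002]
force: [-0.1, -6.6, -3.3]
width: -0.001
t 2.8667 caddy xyz [ 1.000e-04 -8.740e-02  1.032e-01] yaw err [ 0.001  1.    -0.001] F caddy [-1.3  -6.49 -3.33] w -0.001
```

```bash
python3 -m crank '[[[0.0005,0,0,0,0,0,0],[0.0005,0,0,0,0,0,0]]]'; python3 st.py
python3 -m crank '[[[-0.01,0,0,0,0,0,0],[-0.015,0,-0.03,0,0,0,0],[-0.015,0,-0.07,0,0,0,0],[-0.015,0,-0.107,0,0,0,0],[-0.015,0,-0.107,0,0,0,0]]]'; python3 st.py; python3 -c "
from h import *
snap('wrist','w2.png')"
```

```text
time_s: 3.03
position: [0.5086, -0.1625, 0.1032]
eef_rot: [2.016, 2.408, -0.002]
force: [1.1, -5.2, -1.7]
width: 0.0
t 3.0333 caddy xyz [ 1.000e-04 -8.740e-02  1.032e-01] yaw err [ 0.001  1.    -0.002] F caddy [ 0.14 -5.3  -1.68] w 0.0
time_s: 3.45
position: [0.5159, -0.1763, 0.2168]
eef_rot: [2.008, 2.402, 0.01]
force: [0.8, -0.4, -0.6]
width: -0.004
t 3.45 caddy xyz [ 0.0047 -0.1023  0.2168] yaw err [ 0.     1.    -0.004] F caddy [ 0.69 -0.52 -0.62] w -0.004
```

View pics/w2.png

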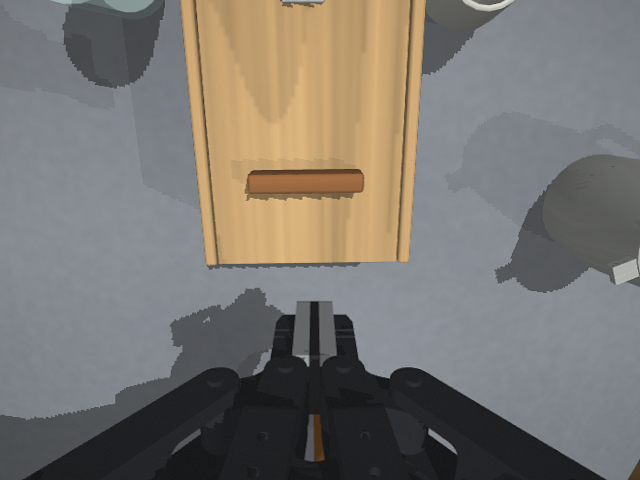

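The lid end is flush with the rails (row 264) and the cleat is at (306,182). Together with the stop at TCP y = -87.4 mm (expected -87), that means the lid is shut. Next I move ahead for a close look at the nut.

```bash
python3 -m crank '[[[0.03,0,0,0,0,0,0],[0.06,0,0,0,0,0,0],[0.085,0,0,0,0,0,0],[0.1,0,0,0,0,0,0],[0.1,0,0,0,0,0,0],[0.1,0,0,0,0,0,0]]]'; python3 st.py; python3 -c "
from fit import *
snap('wrist','w3.png');q=np.load('q.npy')
im=cv2.imread('pics/w3.png')
for p in [(0,.086,.133),(0,.03,.098),(.07,.118,.123),(-.07,.118,.123)]:
    cv2.circle(im,tuple(int(i) for i in proj('w3.png',wp(p,q))[0]),2,(0,0,255),-1)
cv2.imwrite('pics/w3o.png',im)"
```

```text
time_s: 4.0
position: [0.4932, -0.0767, 0.2097]
eef_rot: [-2.011, -2.411, 0.001]
force: [-0.2, 0.4, -0.4]
width: -0.002
t 4.0 caddy xyz [ 1.000e-04 -2.000e-04  2.097e-01] yaw err [-0.002  1.     0.001] F caddy [-0.12  0.38 -0.37] w -0.002
```

View pics/w3o.png

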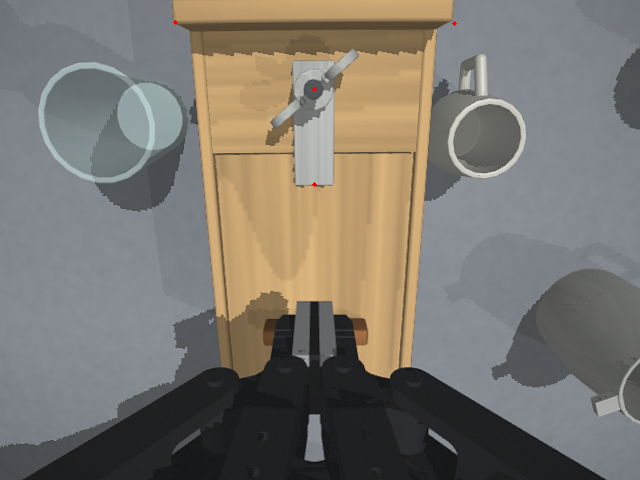

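The red points land on the stud, the strap end and the board corners, so the pose is right. The wing tips are at (355,55) and (277,123), about 40°/-140° in the caddy frame, and the lid edge is under the strap. First stroke.

```bash
python3 -m crank '[[[0.03,0.007,0.025,0,0,0,0],[0.06,0.015,0.05,0,0,0,0],[0.065,0.015,0.065,0,0,0,0],[0.065,0.015,0.08,0,0,0,0],[0.065,0.015,0.095,0,0,0,0],[0.065,0.015,0.095,0,0,0,0]]]'; python3 st.py
python3 -m crank '[[[-0.002,-0.009,0,0,0,0,0],[-0.003,-0.017,0,0,0,0,0],[-0.0016,-0.023,0,0,0,0,0],[0.0013,-0.029,0,0,0,0,0],[0.0056,-0.0335,0,0,0,0,0],[0.0056,-0.0335,0,0,0,0,0]]]'; python3 st.py
python3 -m crank '[[[0.0055,-0.0035,0,0,0,0,0],[0.0115,-0.005,0,0,0,0,0],[0.0175,-0.0055,0,0,0,0,0],[0.023,-0.0045,0,0,0,0,0],[0.023,-0.0045,0,0,0,0,0]]]'; python3 st.py
```

```text
time_s: 4.55
position: [0.4956, -0.0123, 0.1127]
eef_rot: [-2.015, -2.406, 0.006]
force: [0.3, 0.3, -0.6]
width: 0.001
t 4.55 caddy xyz [0.0139 0.0627 0.1127] yaw err [ 0.002  1.    -0.   ] F caddy [ 0.31  0.3  -0.62] w 0.001
time_s: 5.05
position: [0.4618, -0.0106, 0.1158]
eef_rot: [-2.014, -2.411, 0.0]
force: [0.3, -0.5, 0.1]
width: 0.0
t 5.05 caddy xyz [-0.0191  0.0704  0.1158] yaw err [-0.001  1.     0.   ] F caddy [ 0.24 -0.51  0.13] w 0.0
time_s: 5.47
position: [0.4537, 0.0124, 0.1151]
eef_rot: [-2.011, -2.411, 0.001]
force: [-0.5, -0.7, 0.5]
width: -0.001
t 5.4667 caddy xyz [-0.023   0.0944  0.1151] yaw err [-0.002  1.     0.001] F caddy [-0.58 -0.58  0.53] w -0.001
```

```bash
python3 -m crank '[[[-0.002,0.002,-0.02,0,0,0,0],[-0.0035,0.01,-0.035,0,0,0,0],[-0.0035,0.03,-0.035,0,0,0,0],[-0.0035,0.049,-0.035,0,0,0,0],[-0.0035,0.049,-0.035,0,0,0,0]]]'; python3 st.py; python3 -c "
from h import *
snap('side','s2.png');a=cv2.imread('pics/s2.png')[205:275,325:415];a=cv2.resize(a,None,fx=4.4,fy=6,interpolation=2)
snap('wrist','w4.png');cv2.imwrite('pics/m4.png',cv2.hconcat([a,cv2.resize(cv2.imread('pics/w4.png')[100:460,120:520],None,fx=1,fy=420/360)]))"
```

```text
time_s: 5.88
position: [0.5081, 0.0182, 0.1509]
eef_rot: [2.011, 2.409, 0.01]
force: [0.8, 0.3, 0.3]
width: -0.002
t 5.8833 caddy xyz [0.0315 0.0905 0.1509] yaw err [-0.001  1.     0.002] F caddy [0.84 0.2  0.28] w -0.002
```

View pics/m4.png

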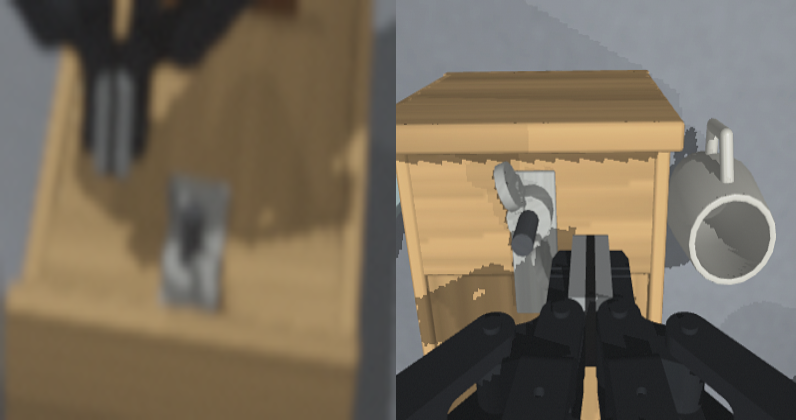

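Side crop and wrist: the nut turned clockwise. The far wing tip is now at crop (500,168), about 110°, and the other wing points at us, about -70°. So each stroke gives 180°. The stop can only come with the wings along ±x, when the finger is near -130°, so I take that part in small steps that check the force.

```bash
cat > chk.py <<'E'
import sys
from fit import *
q=np.load('q.npy');s=read_state();z=R.from_euler('z',-q[2])
p=z.apply(s['position']-[q[0],q[1],0])-[0,.086,0];F=z.apply(s['force']);a=np.arctan2(p[1],p[0])
ft=-F[0]*np.sin(a)+F[1]*np.cos(a)
print('t%.1f fingdeg %.0f r %.1f z%.3f F %s tang %.1f'%(s['time_s'],np.degrees(a),1e3*np.hypot(p[0],p[1]),p[2],F.round(1),ft))
sys.exit(np.hypot(F[0],F[1])>5)
E
python3 -m crank '[[[0,0,0.018,0,0,0,0],[0,0,0.035,0,0,0,0],[-0.008,-0.0025,0.035,0,0,0,0],[-0.016,-0.005,0.035,0,0,0,0],[-0.0225,-0.0105,0.035,0,0,0,0],[-0.0265,-0.018,0.035,0,0,0,0],[-0.028,-0.026,0.035,0,0,0,0],[-0.0265,-0.034,0.035,0,0,0,0],[-0.026,-0.036,0.035,0,0,0,0]]]' >/dev/null; python3 chk.py &&
python3 -m crank '[[[0.0009,-0.0018,0,0,0,0,0]]]' >/dev/null; python3 chk.py &&
python3 -m crank '[[[0.0011,-0.0018,0,0,0,0,0]]]' >/dev/null; python3 chk.py &&
python3 -m crank '[[[0.0012,-0.0017,0,0,0,0,0]]]' >/dev/null; python3 chk.py &&
python3 -m crank '[[[0.0014,-0.0016,0,0,0,0,0]]]' >/dev/null; python3 chk.py &&
python3 -m crank '[[[0.0016,-0.0014,0,0,0,0,0]]]' >/dev/null; python3 chk.py &&
python3 -m crank '[[[0.0016,-0.0013,0,0,0,0,0]]]' >/dev/null; python3 chk.py &&
python3 -m crank '[[[0.0017,-0.0012,0,0,0,0,0]]]' >/dev/null; python3 chk.py
```

```text
t6.7 fingdeg -117 r 26.2 z0.116 F [ 0.1 -0.1 -0.2] tang 0.1
t6.7 fingdeg -117 r 26.2 z0.116 F [ 0.1 -0.1 -0.2] tang 0.1
t6.7 fingdeg -117 r 26.2 z0.116 F [ 0.1 -0.1 -0.2] tang 0.1
t6.7 fingdeg -117 r 26.2 z0.116 F [ 0.1 -0.1 -0.2] tang 0.1
t6.7 fingdeg -117 r 26.2 z0.116 F [ 0.1 -0.1 -0.2] tang 0.1
t6.7 fingdeg -117 r 26.2 z0.116 F [ 0.1 -0.1 -0.2] tang 0.1
t6.7 fingdeg -117 r 26.2 z0.116 F [ 0.1 -0.1 -0.2] tang 0.1
t6.7 fingdeg -117 r 26.2 z0.116 F [ 0.1 -0.1 -0.2] tang 0.1False
False
False
False
False
False
False
False
```

```bash
sed -i 's/sys.exit(\(.*\))$/sys.exit(int(\1))/' chk.py
python3 -m crank '[[[0.0009,-0.0018,0,0,0,0,0]]]' >/dev/null; python3 chk.py &&
python3 -m crank '[[[0.0011,-0.0018,0,0,0,0,0]]]' >/dev/null && python3 chk.py &&
python3 -m crank '[[[0.0012,-0.0017,0,0,0,0,0]]]' >/dev/null && python3 chk.py &&
python3 -m crank '[[[0.0014,-0.0016,0,0,0,0,0]]]' >/dev/null && python3 chk.py &&
python3 -m crank '[[[0.0016,-0.0014,0,0,0,0,0]]]' >/dev/null && python3 chk.py &&
python3 -m crank '[[[0.0016,-0.0013,0,0,0,0,0]]]' >/dev/null && python3 chk.py &&
python3 -m crank '[[[0.0017,-0.0012,0,0,0,0,0]]]' >/dev/null && python3 chk.py &&
python3 -m crank '[[[0.008,-0.003,0,0,0,0,0],[0.014,-0.003,0,0,0,0,0],[0.0195,-0.002,0,0,0,0,0],[0.0195,-0.002,0,0,0,0,0],[0.0185,0,-0.02,0,0,0,0],[0.017,0.008,-0.035,0,0,0,0],[0.016,0.028,-0.035,0,0,0,0],[0.016,0.047,-0.035,0,0,0,0],[0.016,0.047,-0.035,0,0,0,0]]]' >/dev/null && python3 st.py && python3 -c "
from h import *
snap('wrist','w5.png')
a=cv2.imread('pics/w4.png')[200:350,180:340].astype(int);b=cv2.imread('pics/w5.png')[200:350,180:340].astype(int);print(abs(a-b).mean(),(abs(a-b).max(2)>40).sum())"
```

```text
t6.8 fingdeg -119 r 25.5 z0.116 F [ 0.8 -1.2  0.9] tang 1.3
t6.9 fingdeg -123 r 24.9 z0.116 F [ 1.3 -1.2  0.1] tang 1.8
t7.0 fingdeg -127 r 24.4 z0.115 F [ 1.3 -0.3  0.4] tang 1.2
t7.1 fingdeg -132 r 24.3 z0.115 F [ 1.1 -1.6  0.1] tang 1.9
t7.2 fingdeg -137 r 24.3 z0.115 F [ 0.2 -1.2  0.1] tang 1.0
t7.2 fingdeg -142 r 24.4 z0.115 F [ 0.2 -1.1  0.1] tang 0.9
t7.3 fingdeg -147 r 24.4 z0.115 F [ 1.5 -1.3  0.9] tang 1.9
t 8.0667 caddy xyz [0.0316 0.09   0.1509] yaw err [-0.001  1.     0.002] F caddy [ 1.06  0.01 -0.08] w -0.0
9.830902777777778 2540
```

```bash
python3 -c "
from h import *
a=cv2.imread('pics/w4.png')[150:400,160:400];b=cv2.imread('pics/w5.png')[150:400,160:400];cv2.imwrite('pics/m5.png',cv2.resize(cv2.hconcat([a,b]),None,fx=1.6,fy=1.6))"
```

```text
(no output)
```

View pics/m5.png

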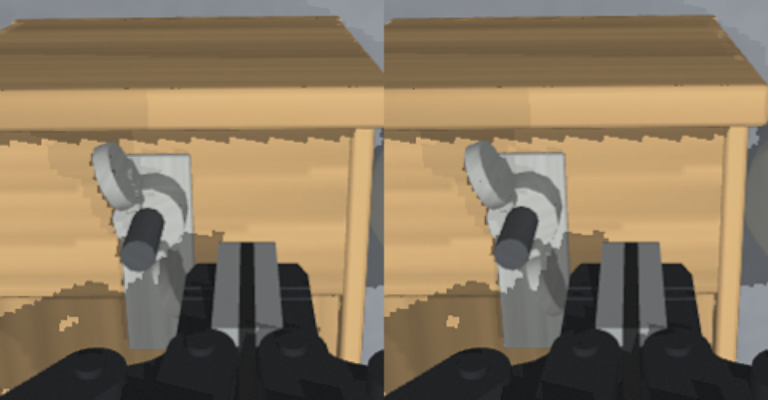

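Both show the wing at the same angle (tip at about (105,150) and (478,150)), so this stroke gave a half turn at about 1.5 N. I repeat it, with the chain stopping on force.

```bash
python3 -m crank '[[[0,0,0.018,0,0,0,0],[0,0,0.035,0,0,0,0],[-0.008,-0.0025,0.035,0,0,0,0],[-0.016,-0.005,0.035,0,0,0,0],[-0.0225,-0.0105,0.035,0,0,0,0],[-0.0265,-0.018,0.035,0,0,0,0],[-0.028,-0.026,0.035,0,0,0,0],[-0.0265,-0.034,0.035,0,0,0,0],[-0.026,-0.036,0.035,0,0,0,0]]]' >/dev/null && python3 chk.py &&
python3 -m crank '[[[0.0009,-0.0018,0,0,0,0,0]]]' >/dev/null && python3 chk.py &&
python3 -m crank '[[[0.0011,-0.0018,0,0,0,0,0]]]' >/dev/null && python3 chk.py &&
python3 -m crank '[[[0.0012,-0.0017,0,0,0,0,0]]]' >/dev/null && python3 chk.py &&
python3 -m crank '[[[0.0014,-0.0016,0,0,0,0,0]]]' >/dev/null && python3 chk.py &&
python3 -m crank '[[[0.0016,-0.0014,0,0,0,0,0]]]' >/dev/null && python3 chk.py &&
python3 -m crank '[[[0.0016,-0.0013,0,0,0,0,0]]]' >/dev/null && python3 chk.py &&
python3 -m crank '[[[0.0017,-0.0012,0,0,0,0,0]]]' >/dev/null && python3 chk.py &&
python3 -m crank '[[[0.008,-0.003,0,0,0,0,0],[0.014,-0.003,0,0,0,0,0],[0.0195,-0.002,0,0,0,0,0],[0.0195,-0.002,0,0,0,0,0],[0.0185,0,-0.02,0,0,0,0],[0.017,0.008,-0.035,0,0,0,0],[0.0165,0.028,-0.035,0,0,0,0],[0.0165,0.047,-0.035,0,0,0,0],[0.0165,0.047,-0.035,0,0,0,0]]]' >/dev/null && python3 st.py &&
python3 -m crank '[[[0,0,0.018,0,0,0,0],[0,0,0.035,0,0,0,0],[-0.008,-0.0025,0.035,0,0,0,0],[-0.016,-0.005,0.035,0,0,0,0],[-0.0225,-0.0105,0.035,0,0,0,0],[-0.0265,-0.018,0.035,0,0,0,0],[-0.028,-0.026,0.035,0,0,0,0],[-0.0265,-0.034,0.035,0,0,0,0],[-0.026,-0.036,0.035,0,0,0,0]]]' >/dev/null && python3 chk.py &&
python3 -m crank '[[[0.0009,-0.0018,0,0,0,0,0]]]' >/dev/null && python3 chk.py &&
python3 -m crank '[[[0.0011,-0.0018,0,0,0,0,0]]]' >/dev/null && python3 chk.py &&
python3 -m crank '[[[0.0012,-0.0017,0,0,0,0,0]]]' >/dev/null && python3 chk.py &&
python3 -m crank '[[[0.0014,-0.0016,0,0,0,0,0]]]' >/dev/null && python3 chk.py &&
python3 -m crank '[[[0.0016,-0.0014,0,0,0,0,0]]]' >/dev/null && python3 chk.py &&
python3 -m crank '[[[0.0016,-0.0013,0,0,0,0,0]]]' >/dev/null && python3 chk.py &&
python3 -m crank '[[[0.0017,-0.0012,0,0,0,0,0]]]' >/dev/null && python3 chk.py &&
python3 -m crank '[[[0.008,-0.003,0,0,0,0,0],[0.014,-0.003,0,0,0,0,0],[0.0195,-0.002,0,0,0,0,0],[0.0195,-0.002,0,0,0,0,0],[0.0185,0,-0.02,0,0,0,0],[0.017,0.008,-0.035,0,0,0,0],[0.0165,0.028,-0.035,0,0,0,0],[0.0165,0.047,-0.035,0,0,0,0],[0.0165,0.047,-0.035,0,0,0,0]]]' >/dev/null && python3 st.py
```

```text
t8.9 fingdeg -116 r 26.5 z0.116 F [ 1.2 -1.5  0.7] tang 1.7
t8.9 fingdeg -118 r 25.8 z0.116 F [ 0.5 -2.   0.7] tang 1.4
t9.0 fingdeg -122 r 25.2 z0.116 F [ 1.6 -0.2  0.8] tang 1.5
t9.1 fingdeg -126 r 24.7 z0.115 F [ 0.7 -1.   0.6] tang 1.2
t9.2 fingdeg -131 r 24.5 z0.115 F [ 1.1 -1.   0.7] tang 1.4
t9.3 fingdeg -136 r 24.5 z0.115 F [ 0.7 -1.8  0.6] tang 1.7
t9.4 fingdeg -141 r 24.5 z0.115 F [ 0.9 -0.6  0.2] tang 1.0
t9.4 fingdeg -146 r 24.5 z0.115 F [ 4.2 -6.8 -2.4] tang 8.0
```

The force jumped at finger -146°. The finger centre is 13.7 mm below the axis, which matches its 11 mm half width plus the 2.5 mm half wing for a wing lying exactly on the caddy's x axis. That is the home stop. I back off and look.

```bash
python3 -m crank '[[[0.0003,-0.0002,0,0,0,0,0],[0.0003,-0.0002,0,0,0,0,0]]]' >/dev/null; python3 chk.py
python3 -m crank '[[[-0.006,0.002,0,0,0,0,0],[-0.012,0.004,-0.01,0,0,0,0],[-0.03,0.01,-0.04,0,0,0,0],[-0.05,0.02,-0.07,0,0,0,0],[-0.07,0.02,-0.095,0,0,0,0],[-0.075,0.02,-0.095,0,0,0,0],[-0.075,0.02,-0.095,0,0,0,0],[-0.075,0.02,-0.095,0,0,0,0]]]' >/dev/null; python3 st.py; python3 -c "
from h import *
snap('wrist','w6.png');snap('scene','sc6.png')
a=cv2.imread('pics/sc6.png')[130:410,150:570];cv2.imwrite('pics/m6.png',cv2.vconcat([cv2.imread('pics/w6.png')[:310,:],cv2.resize(a,(640,280))]))"
```

```text
t9.6 fingdeg -145 r 24.6 z0.115 F [ 1.  -2.6 -1.2] tang 2.7
t 10.2833 caddy xyz [-0.0015 -0.0021  0.2096] yaw err [0.    1.    0.001] F caddy [-0.57  0.98 -0.48] w -0.002
```

View pics/m6.png

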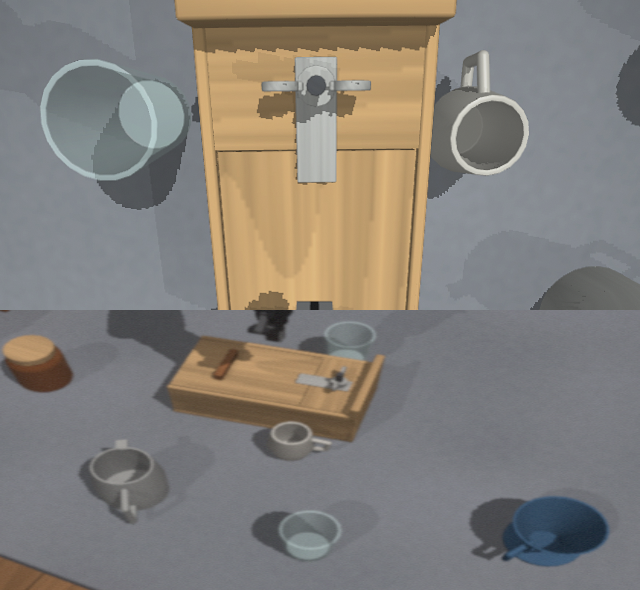

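The wings lie along the caddy's x axis (tips at (265,86) and (370,86)), the lid edge is under the strap, and everything else stands where it was. The held force was only 2.7 N, so I confirm the stop with one more light push.

```bash
python3 -m crank '[[[0.03,-0.01,0.03,0,0,0,0],[0.055,-0.016,0.06,0,0,0,0],[0.063,-0.016,0.08,0,0,0,0],[0.063,-0.016,0.095,0,0,0,0],[0.069,-0.018,0.095,0,0,0,0],[0.072,-0.02,0.095,0,0,0,0],[0.072,-0.02,0.095,0,0,0,0]]]' >/dev/null; python3 chk.py &&
python3 -m crank '[[[0.001,0,0,0,0,0,0]]]' >/dev/null && python3 chk.py &&
python3 -m crank '[[[0.001,0,0,0,0,0,0]]]' >/dev/null && python3 chk.py &&
python3 -m crank '[[[0.001,0,0,0,0,0,0]]]' >/dev/null && python3 chk.py &&
python3 -m crank '[[[0.001,0,0,0,0,0,0]]]' >/dev/null && python3 chk.py &&
python3 -m crank '[[[0.001,0,0,0,0,0,0]]]' >/dev/null && python3 chk.py
python3 -m crank '[[[0,0,0,0,0,0,0]]]' >/dev/null ; python3 chk.py
```

```text
t11.0 fingdeg -144 r 25.9 z0.115 F [-0.5 -0.6  0.4] tang 0.2
t11.1 fingdeg -142 r 25.4 z0.116 F [0.7 0.1 0. ] tang 0.4
t11.1 fingdeg -143 r 24.8 z0.116 F [ 0.1 -0.9 -0.6] tang 0.8
t11.2 fingdeg -145 r 24.2 z0.116 F [ 0.8 -2.6  1.3] tang 2.5
t11.3 fingdeg -145 r 24.2 z0.116 F [ 0.2 -5.6  3. ] tang 4.7
t11.4 fingdeg -145 r 24.2 z0.116 F [ 0.5 -4.2  2.8] tang 3.7
```

The finger stays at the same point while the force climbs to 5.6 N, against about 1.5 N when the nut turns, so this is the hard stop. I back off without touching the wings again and check.

```bash
python3 -m crank '[[[-0.006,0,0,0,0,0,0],[-0.012,0.003,-0.01,0,0,0,0],[-0.03,0.01,-0.04,0,0,0,0],[-0.05,0.02,-0.07,0,0,0,0],[-0.07,0.02,-0.095,0,0,0,0],[-0.076,0.02,-0.095,0,0,0,0],[-0.076,0.02,-0.095,0,0,0,0],[-0.076,0.02,-0.095,0,0,0,0]]]' >/dev/null; python3 st.py; python3 -c "
from h import *
snap('wrist','w7.png');snap('side','s7.png')
a=cv2.imread('pics/s7.png')[110:330,150:480];cv2.imwrite('pics/m7.png',cv2.vconcat([cv2.imread('pics/w7.png')[:200,:],cv2.resize(a,(640,400))]))"
```

```text
t 12.05 caddy xyz [-0.0012 -0.0023  0.2096] yaw err [0.001 1.    0.001] F caddy [-0.3   0.27 -0.29] w 0.001
```

View pics/m7.png

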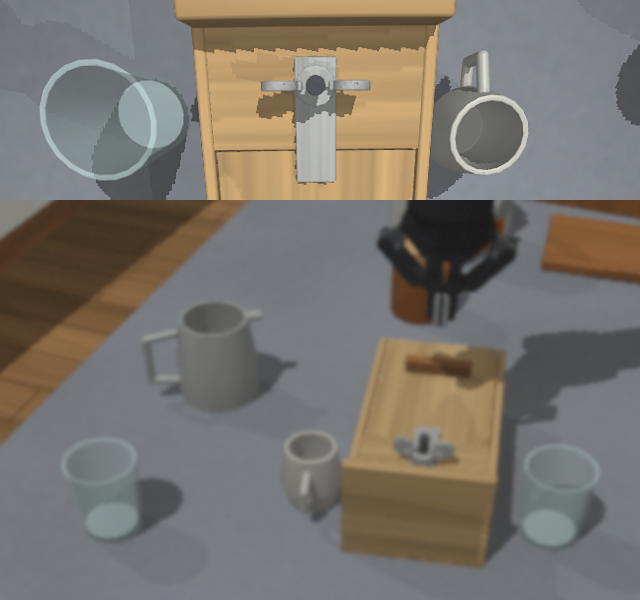

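The wings are along the caddy's x axis (tips at (263,86) and (369,86)), the lid is shut under the strap, nothing else has moved, and the tool is clear.

```bash
python3 -c "
from rig import *
print(sign_off())"
```

```text
the job is handed in; nothing more can be done
None
```

The lid is shut and the wing nut is screwed down to its stop. I handed the job in at about 12 s on the robot's clock, with the tool raised clear and touching nothing.

- **Lid:** I pushed the cleat with the shut fingertips until it stopped at about 6.5 N. The fingers ended at caddy y = -87.4 mm, against about -87 mm expected. The pictures show the lid end flush with the rails and its front edge under the strap.
- **Nut:** Three clockwise fingertip strokes at about 1.5 N brought it home, and the third ended on a force jump to about 8 N. When I held there the force fell to 2.7 N, which was less than I expected. So I pushed lightly once more, and the finger stayed put while the force rose to 5.6 N. The wings lie along the caddy's x axis, as they should at home.
- **Other things:** The last pictures show the glasses, pitcher and creamer where they stood. The jar is partly hidden behind the gripper in the last side view, and the dripper is outside it. Both were in place in a scene picture about 2 s earlier. I compared these by eye rather than measuring them.

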